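# Index the puzzle dial's bead funnel over the glass canister

### The arm

A 6-joint arm with a two-finger parallel gripper is mounted at the origin on the work surface. World frame = base frame: x ahead of the robot, y to its left, z up, the work surface at z = 0. Lengths are in m, angles in degrees, forces in N, time in s.
With the tool pointing down it reaches from about 0.325 to 1 m from the base axis. Payload 5.1 kg.
Tool frame: the origin (TCP) lies at the very end of the fingers, on their centre line; the grasp point (between the pads) lies 19 mm behind it; x points along the fingers, y is the direction in which the jaws open and shut, and the axes are right-handed (so a half turn about x gives the same grasp; the last joint's range is limited). The gripper opens to 85 mm and grips with 20 to 120 N. Pads are 22 mm wide; open, the fingers measure 114 mm over their backs; the gripper's body (76 mm by 85 mm) begins 54 mm behind the grasp point. The pads swing forward as they close: fully open they stand 13 mm farther back than shut.
Start: joints at [58.579, 7.093, 94.555, -0, 78.352, -4.733], TCP at [0.292, 0.581, 0.21] pointing down, gripper open.
Joint ranges: [-149.61, 149.61], [-58.7, 133.49], [1.44, 155.28], [-77.14, 257.14], [18.33, 153.61], [-166.67, 166.67]. Speed limits (degrees/s): [147.25, 147.25, 180, 180, 180, 180].

### API

Orientations are given as a 3x3 rotation matrix whose columns are the frame's x, y, z axes.
In Python, from cell import r, fingers, kin, sense, vision, hand_in gives the robot as it stands. Calls block until the motion is done:
- r.reach(position, orientation): joint-space move of the TCP to a pose.
- r.movel(position, ori=None, max_speed=0.15): straight line of the TCP; ori=None keeps the orientation; max_speed is the mean speed in m/s.
- r.move_joints(angles): joint-space move.
- fingers.command_gripper(opening): finger opening in m; the grip force is fixed at half the most; returns when the fingers have stopped.
- r.dwell(seconds).
- kin.inverse_kinematics(position, orientation): joint angles nearest the present ones, or None.
- sense(): the state.
- vision.read_camera(name): name is "side" or "top" or "wrist"; returns a dict with "color" (480x640x3 uint8, red, green, blue), "intrinsics" (3x3 intrinsics, pixels), "R" (3x3) and "t" (3): a world point X has camera coordinates R X + t; the wrist camera has in their place "mount" (4x4, takes a point from camera to tool coordinates, whose origin is the TCP and whose axes are the tool frame's). Camera axes: x right, y down, z forward; pixel columns grow to the right and rows downward; lengths in m; the calibration is good to about 2 mm. A picture is of the moment at which its call begins: read the wrist's pose just before it. There is no depth.
A pose or a line that the arm cannot do raises r.Unreachable and nothing moves.
- hand_in(): hands the job in, once; it reports no verdict.
The state is a dict: "clock": time; "joint_pos": joint angles; "joint_velocities": joint speeds; "effort": joint torques, N m; "tcp_pos": TCP position; "ee_rot": TCP orientation; "contact_force": force on the tool from outside, world axes, zero at the start; "wrist_torque": the same for the moment, N m; "finger_gap": finger opening in m.
Only numpy, scipy, OpenCV 4.12 (cv2) and the standard library are available. Lean on these libraries where they do the work, as an engineer would, in place of code of your own. Each camera call takes 0.05 s, during which the arm holds its last target. There are 200 camera calls.

### The job

Set up the bead puzzle so that the next beads drop into the empty glass canister: pull up the black knob of the dial's spring pin, swing the arm round until its funnel is over the glass canister (the one with a steel lid hanging open at its side), and let the pin snap fully down into the hole there. Leave the four vessels standing where they are.

Things in the scene. Friction and masses are not known exactly. Their poses are not given: they have to be found in the camera images.
- dial_axis (a point): Centre of the top face (94 mm above the shelf) of the puzzle dial, a fixed upright plastic drum 178 mm across (188 mm at its foot); the arm's vertical pivot axis. Its x axis is the dial's forward direction (arm angle 0), z up.
- swing_arm (a joint): Angle of the arm from the dial's forward direction, rad, anticlockwise from above positive, range -1.29 to 1.29. A flat bar 24 mm wide, top 109 mm above the shelf; funnel 155 mm from the axis at one end, spring pin 70 mm from the axis on the opposite side. Starts locked in the 0 hole (no vessel there), with about 0.04 rad of play each way. Turns easily (under 0.1 N m) with the pin out.
- pin (a joint): Height of the spring pin, m: 0 fully down, 0.018 upper stop. The 8 mm round-ended pin reaches 10 mm into a hole, so it is clear of the holes above 0.010. The spring pulls it down with about 5 N at 0 and 8 N at 0.018; let go between holes, it rides on the plate at 0.010.
- knob_center (a point): Centre (half-way up) of the pull knob on the pin: an upright black cylinder 30 mm in diameter, 31 mm tall, centre 142.5 mm above the shelf when the pin is down; it rises and swings with the pin. It spins freely about its vertical axis, so pinch it in any direction; the hand need not turn with the arm. Under it a 22 mm wide sleeve, 109 to 124 mm above the shelf; the sides are free.
- funnel (a point): Centre of the funnel's lower mouth at the arm's end, 155 mm from the dial's axis and 94 mm above the shelf. The funnel is 24 mm across here and 60 mm across at its top, 136 mm above the shelf.
- canister_mouth (a point): Centre of the mouth, 78 mm above the shelf, of the glass canister: a loose round glass jar 68 mm across with a steel collar and a round steel lid hanging open down one side. It stands at one of four places under the funnel's path, about 155 mm from the dial's axis, near arm angle -70, -35, +35 or +70 degrees.
- canister: The same glass canister; origin at the centre of its underside, z up. 0.25 to 0.5 kg.
- tumbler: Loose steel tumbler, 62 mm across, 72 mm high, at another of the four places; origin at the centre of its underside.
- cup: Loose white ceramic cup without handle, 72 mm across, 60 mm high, at another of the four places; origin at the centre of its underside.
- birch_pot: Loose birch pot, 64 mm across, 66 mm high, at the last of the four places; origin at the centre of its underside.
- dial: The puzzle dial; origin at the centre of its underside, on the shelf, axes as those of dial_axis. Its top face has five square holes, 14 mm wide and 12 mm deep, on a circle of radius 70 mm; the pin stands over one when the arm angle is -70, -35, 0, +35 or +70 degrees (-1.222, -0.611, 0, 0.611, 1.222 rad).
There are look-alikes about, which are no part of the job. Leave any green or red look-alike of the canister alone.

How it is judged:
By the outcome, as a careful person would: the job done as asked, in the order asked, and still so for the second after the job is handed in, with the robot touching nothing.
It also fails if it takes over 34 s, if anything falls off the work surface, if the arm or the gripper's body presses on something with over 40 N, if the wrist force passes 120 N, or if a joint passes its speed limit or range.

## Working session

There is one attempt and no reset: what is moved stays moved. The work goes in short steps, each a Python script; the robot and the scene stay as the last script left them, time stands still between calls to the robot, and variables do not carry over. Pictures are saved under pics/ and viewed, about 8 in all and at most 12, crops included, and the job is handed in when it is done.

```bash
mkdir -p pics; ls
python3 - <<'E'
from cell import r, fingers, kin, sense, vision
import cv2, pickle
d={n:vision.read_camera(n) for n in("top","side")}
s=sense(); d["wp"]=(s["tcp_pos"],s["ee_rot"]); d["wrist"]=vision.read_camera("wrist")
pickle.dump(d,open("v0.pkl","wb"))
for n in("top","side","wrist"): cv2.imwrite(f"pics/{n}0.png",d[n]["color"][:,:,::-1])
for n in("top","side"): print(n,d[n]["intrinsics"].tolist(),d[n]["R"].round(3).tolist(),d[n]["t"])
print(d["wrist"]["mount"],s["clock"])
E
```

```text
pics
top [[434.45357257383205, 0.0, 320.64832179116263], [0.0, 434.45357257383205, 233.94510950765763], [0.0, 0.0, 1.0]] [[0.024, -1.0, 0.02], [-0.997, -0.026, -0.076], [0.076, -0.018, -0.997]] [0.04711105 0.63301463 0.88800367]
side [[548.6145555996723, 0.0, 313.39273186182567], [0.0, 548.6145555996723, 245.88347284223062], [0.0, 0.0, 1.0]] [[0.966, -0.26, 0.011], [-0.149, -0.586, -0.797], [0.213, 0.768, -0.604]] [-0.59365596  0.20287436  0.83936452]
[[ 3.67598623e-04 -2.98746259e-01  9.54332509e-01 -1.62198161e-01]
 [ 9.99999879e-01  4.22385336e-04 -2.52964807e-04  2.05383551e-04]
 [-3.27523768e-04  9.54332486e-01  2.98746378e-01 -7.60932157e-02]
 [ 0.00000000e+00  0.00000000e+00  0.00000000e+00  1.00000000e+00]] 0.1
```

View pics/top0.png

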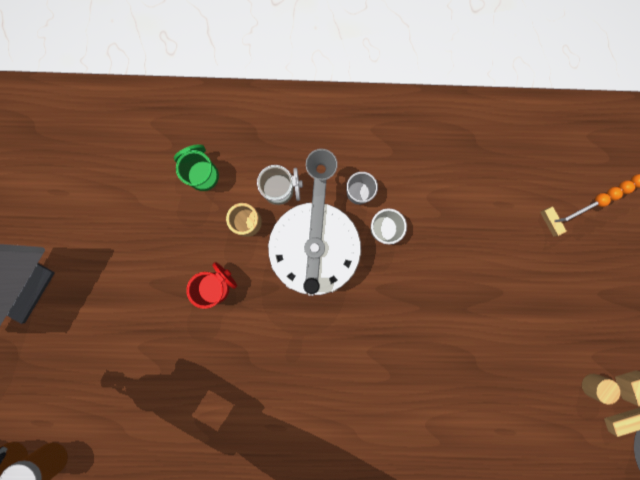

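View pics/side0.png

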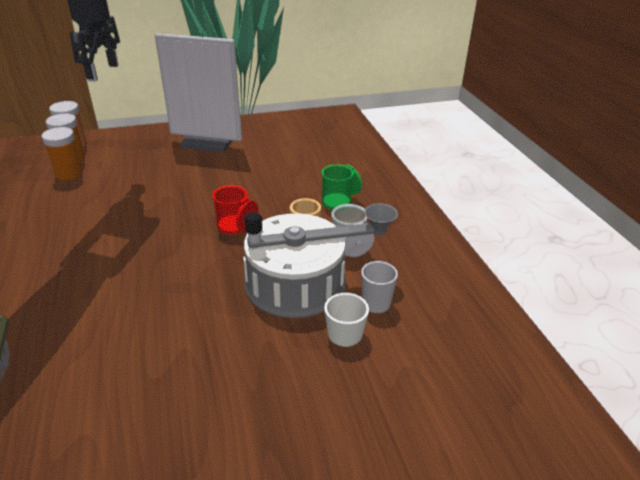

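The top view shows four candidates for the canister. Green is at (195,168) and red at (208,290), both coloured look-alikes. The clear glass one with a steel lid at its side is at (275,184), left of the funnel (321,165). The tumbler (362,187), cup (388,226) and birch pot (242,219) are the other vessels. The glass one fits and stands at about +35°. I'll confirm that in a crop and locate the dial from its holes.

```bash
cat > h.py <<'E'
import numpy as np, cv2
def ray(c,uv,z,R=None,t=None):
    R=c["R"] if R is None else R; t=c["t"] if t is None else t
    d=R.T@np.linalg.solve(c["intrinsics"],[uv[0],uv[1],1]); o=-R.T@t
    return o+d*(z-o[2])/d[2]
def blobs(mask,amin):
    n,_,st,ce=cv2.connectedComponentsWithStats(mask.astype(np.uint8))
    return [(st[i,4],ce[i],st[i,:4]) for i in range(1,n) if st[i,4]>=amin]
E
python3 - <<'E'
import pickle; from h import *
d=pickle.load(open("v0.pkl","rb")); c=d["top"]; im=c["color"]
m=(im.max(2)<60); roi=np.zeros_like(m); roi[200:300,265:365]=1
for a,ce,b in blobs(m&roi,8): print(a,ce.round(1),b,ray(c,ce,.094).round(4),ray(c,ce,.158).round(4))
g=np.array([ray(c,p,.078) for p in [(275,184),(362,187),(388,226),(242,219)]]);print(g.round(3))
crop=cv2.resize(im[135:305,165:415],None,fx=3.2,fy=3.2,interpolation=cv2.INTER_CUBIC)
cv2.imwrite("pics/crop.png",crop[:,:,::-1])
E
```

```text
20 [279.  257.6] [277 256   5   5] [0.5786 0.1433 0.094 ] [0.5773 0.1384 0.158 ]
18 [346.9 262.9] [345 261   5   5] [0.5715 0.0122 0.094 ] [0.5708 0.0173 0.158 ]
20 [290.7 276.2] [288 274   6   5] [0.5436 0.1196 0.094 ] [0.545  0.1165 0.158 ]
23 [332.3 279.3] [330 277   6   6] [0.5394 0.0396 0.094 ] [0.5411 0.0426 0.158 ]
178 [311.3 285.3] [304 278  15  16] [0.5271 0.0797 0.094 ] [0.5298 0.0796 0.158 ]
[[ 0.725  0.157  0.078]
 [ 0.723 -0.016  0.078]
 [ 0.647 -0.069  0.078]
 [ 0.653  0.22   0.078]]
```

View pics/crop.png

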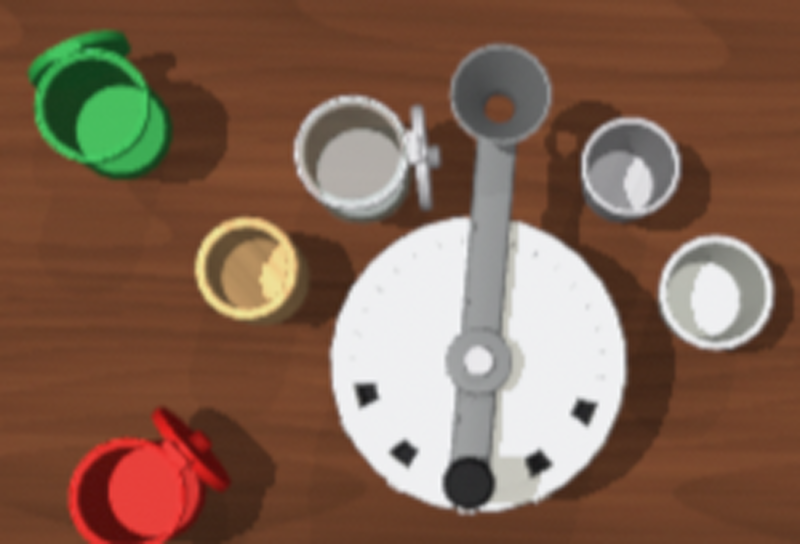

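The crop confirms it: the clear jar with the steel lid is left of the arm at +35°, so the pin must go to the hole at pixel (332,279). Next I'll fit the dial and hover over the knob.

```bash
cat >> h.py <<'E'
from scipy.optimize import least_squares
H=np.array([[.5786,.1433],[.5436,.1196],[.5394,.0396],[.5715,.0122]]); A=np.radians([-70,-35,35,70])
def pin(p,a): return p[:2]-.07*np.stack([np.cos(p[2]+a),np.sin(p[2]+a)],-1)
fit=least_squares(lambda p:(pin(p,A)-H).ravel(),[.6,.08,0]); P=fit.x
E
python3 - <<'E'
from h import *
from cell import r,kin,sense,vision
print(P,np.degrees(P[2]),(fit.fun*1e3).round(1)); k=pin(P,0.); print("knob",k,"goal",pin(P,A[2]))
s=sense(); R=np.array(s["ee_rot"]); print(R.round(3).tolist())
for a in np.radians([0,15,35,40]):
    for z in (.127,.145): print(kin.inverse_kinematics([*pin(P,a),z],R))
r.reach([*k,.23],R)
s=sense(); w=vision.read_camera("wrist"); cv2.imwrite("pics/w1.png",w["color"][:,:,::-1])
T=np.eye(4);T[:3,:3]=s["ee_rot"];T[:3,3]=s["tcp_pos"]; M=np.linalg.inv(T@w["mount"])
c=w["intrinsics"]
m=w["color"].max(2)<60
for a,ce,b in blobs(m,150): print(a,ce.round(0),b,ray(w,ce,.1425,M[:3,:3],M[:3,3]).round(4))
for q in ([*k,.158],[*k,.127]):
    v=c@(M[:3,:3]@q+M[:3,3]); print("expected",v[:2]/v[2])
print(s["clock"],s["contact_force"],s["finger_gap"])
E
```

```text
[ 0.59885727  0.0764904  -0.05377939] -3.0813323008321434 [-0.1  0.2  0.2  0.1  0.  -0.1 -0.1 -0.1]
knob [0.52895847 0.08025315] goal [0.53944131 0.03948036]
[[-0.001, 0.449, 0.893], [-0.001, 0.893, -0.449], [-1.0, -0.002, -0.0]]
[ 2.92054450e+00 -3.59688654e+00  1.13737106e+02 -8.26469940e-02
  6.99117689e+01 -6.03633000e+01]
[ 2.92054450e+00 -4.60526438e+00  1.12862500e+02 -8.17092323e-02
  7.17947513e+01 -6.03661588e+01]
[ 9.54630458e-01 -3.73382311e+00  1.13866984e+02 -8.44942865e-02
  6.99161356e+01 -6.23285867e+01]
[ 9.54630458e-01 -4.74304850e+00  1.12991356e+02 -8.35349032e-02
  7.18009863e+01 -6.23315121e+01]
[-1.45643991e+00 -2.83286128e+00  1.13007637e+02 -8.66515949e-02
  6.98711391e+01 -6.47388539e+01]
[-1.45643991e+00 -3.83639989e+00  1.12138639e+02 -8.56713078e-02
  7.17436743e+01 -6.47418354e+01]
[-1.97967250e+00 -2.43004754e+00  1.12619742e+02 -8.71030813e-02
  6.98554763e+01 -6.52619091e+01]
[-1.97967250e+00 -3.43096127e+00  1.11753640e+02 -8.61195644e-02
  7.17224900e+01 -6.52648977e+01]
1175 [313. 236.] [296 216  36  41] [0.5285 0.0796 0.1425]
345 [550. 288.] [533 253  46  65] [0.6569 0.235  0.1425]
179 [593. 269.] [586 260  20  20] [0.6559 0.2709 0.1425]
1363 [616. 296.] [590 277  48  45] [0.6886 0.2824 0.1425]
60809 [316. 420.] [  0 298 640 182] [ 6.936e-01 -2.000e-04  1.425e-01]
expected [314.31901055 242.42963851]
expected [314.48708446 230.91582144]
2.15 [ 0.94692942 -0.04368659  0.10778295] 0.08559867132723428
```

View pics/w1.png

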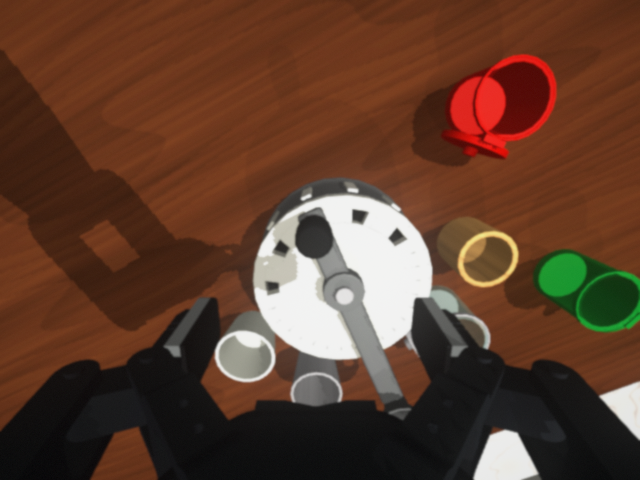

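The wrist view shows the knob at (314,236). Its position agrees with the top-view fit to within 1 mm, so I'll descend and grasp.

Run:
```python
from h import *
from cell import r,fingers,sense
def st(n):
    s=sense(); print(n,round(s["clock"],2),s["tcp_pos"].round(4),s["contact_force"].round(1),round(s["finger_gap"],4)); return s
k=pin(P,0.); z0=.1265
r.movel([*k,z0],max_speed=.12); s=st("down")
if abs(s["contact_force"][2])<10:
    fingers.command_gripper(.0); s=st("grip")
    if .024<s["finger_gap"]<.034:
        r.movel([*k,z0+.007],max_speed=.04); st("half")
        r.movel([*k,z0+.0145],max_speed=.04); st("up")
```

```text
down 3.21 [0.5297 0.0803 0.1275] [-0.4  0.8  1.1] 0.0855
grip 3.79 [0.5291 0.0802 0.1273] [-2.8 -0.4  6.2] 0.0262
half 4.12 [0.5287 0.0802 0.1324] [ 2.9  0.3 -6.4] 0.0259
up 4.46 [0.5286 0.0802 0.1405] [ 2.9  0.4 -8. ] 0.026
```

The upward force matches the spring with the pin about 13 mm up. I'll swing in small arc steps and check the force for jamming.

Run:
```python
from h import *
from cell import r,fingers,sense,vision
def st(n):
    s=sense(); print(n,round(s["clock"],2),s["tcp_pos"].round(4),s["contact_force"].round(1),round(s["finger_gap"],4)); return s
z=.1265+.0145
for a in (4,8,13,18,23,28,32,35):
    r.movel([*pin(P,np.radians(a)),z],max_speed=.06); s=st(a)
    if np.hypot(*s["contact_force"][:2])>15: print("STOP"); break
r.dwell(.3); st("end")
for n in("top","side"): 
    c=vision.read_camera(n)["color"]; 
    c=c[130:310,165:415] if n=="top" else c[150:360,170:450]
    cv2.imwrite(f"pics/{n}2.png",cv2.resize(c,(400,300))[:,:,::-1])
cv2.imwrite("pics/ts2.png",np.hstack([cv2.imread("pics/top2.png"),cv2.imread("pics/side2.png")]))
```

```text
4 4.71 [0.5285 0.0749 0.1405] [ 1.8 -0.  -8.9] 0.0264
8 4.96 [0.5288 0.0701 0.1407] [ 1.5 -0.4 -8.2] 0.0262
13 5.21 [0.5296 0.064  0.1408] [ 1.  -0.5 -8.3] 0.026
18 5.46 [0.531  0.058  0.1408] [-1.  -0.7 -7.6] 0.0263
23 5.71 [0.5328 0.0521 0.1408] [-0.7 -0.3 -8.7] 0.0263
28 5.96 [0.5352 0.0465 0.1408] [-1.7 -1.8 -8. ] 0.0262
32 6.21 [0.5374 0.0422 0.1408] [-2.8 -1.7 -7.5] 0.0262
35 6.46 [0.5393 0.0391 0.1408] [-3.3 -3.4 -7.7] 0.0265
end 6.76 [0.5392 0.0394 0.1409] [-3.  -2.9 -8. ] 0.0264
```

View pics/ts2.png

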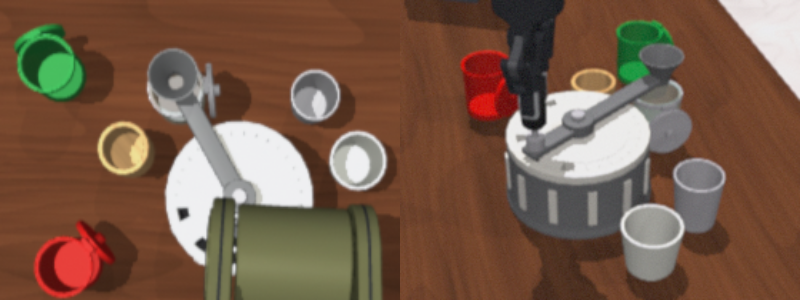

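The views show the arm swung with its funnel over the glass canister, and the vessels undisturbed. Now I'll lower the pin, release and retreat.

Run:
```python
from h import *
import pickle
from cell import r,fingers,sense,vision
def st(n):
    s=sense(); print(n,round(s["clock"],2),s["tcp_pos"].round(4),s["contact_force"].round(1),round(s["finger_gap"],4)); return s
g=pin(P,A[2])
for dz in (.010,.006,.002):
    r.movel([*g,.1265+dz],max_speed=.04); s=st(dz)
    if s["contact_force"][2]>12: print("STOP"); break
else:
    fingers.command_gripper(.085); r.dwell(.3); st("open")
    r.movel([*g,.23],max_speed=.12); R=sense()["ee_rot"]
    r.reach([.42,.32,.30],R); st("away")
    d={n:vision.read_camera(n) for n in("top","side")}; pickle.dump(d,open("v3.pkl","wb"))
    c=d["top"]; im=c["color"]; m=im.max(2)<60; roi=np.zeros_like(m); roi[200:300,265:365]=1
    for a,ce,b in blobs(m&roi,8): print(a,ce.round(1),b,ray(c,ce,.158).round(4))
    print("goal",g)
    o=pickle.load(open("v0.pkl","rb"))["side"]; c=d["side"]
    for q,x in ((o,pin(P,0.)),(c,g)):
        v=q["intrinsics"]@(q["R"]@[*x,.1425]+q["t"]); v=v[:2]/v[2]
        m=q["color"].max(2)<60; 
        print("side expected",v,[(a,ce.round(1)) for a,ce,b in blobs(m,30) if np.hypot(*(ce-v))<20])
    for x in (.009,.018):
        v=c["intrinsics"]@(c["R"]@[*g,.1425+x]+c["t"]); print("if up",x,v[:2]/v[2])
    a=cv2.resize(d["top"]["color"][130:310,165:405],(400,300)); b=cv2.resize(d["side"]["color"][150:360,200:480],(400,300))
    cv2.imwrite("pics/ts3.png",np.hstack([a,b])[:,:,::-1])
```

```text
0.01 7.12 [0.5392 0.0395 0.1364] [-5.1 -3.1 -7.8] 0.026
0.006 7.37 [0.5393 0.0394 0.1327] [-5.1 -2.9 -7.5] 0.0262
0.002 7.62 [0.5393 0.0394 0.1289] [-5.1 -2.9 -5.5] 0.0259
open 8.53 [0.5394 0.0395 0.1284] [0.  0.1 0.3] 0.0851
away 10.72 [0.4203 0.3193 0.2993] [0.1 0.5 0.1] 0.0852
19 [278.8 257.7] [277 256   5   5] [0.5772 0.1385 0.158 ]
18 [346.9 262.9] [345 261   5   5] [0.5708 0.0173 0.158 ]
182 [333.7 280.6] [326 273  16  16] [0.539  0.0401 0.158 ]
21 [290.8 276.1] [288 274   6   5] [0.5451 0.1164 0.158 ]
20 [311.  284.4] [309 282   5   5] [0.5313 0.0801 0.158 ]
goal [0.53944131 0.03948036]
side expected [252.92161125 224.32526181] [(np.int32(300), array([252.9, 222.9]))]
side expected [263.61437005 237.26169396] [(np.int32(295), array([263.5, 236.2]))]
if up 0.009 [263.36945048 232.8052582 ]
if up 0.018 [263.12152862 228.2941942 ]
```

View pics/ts3.png

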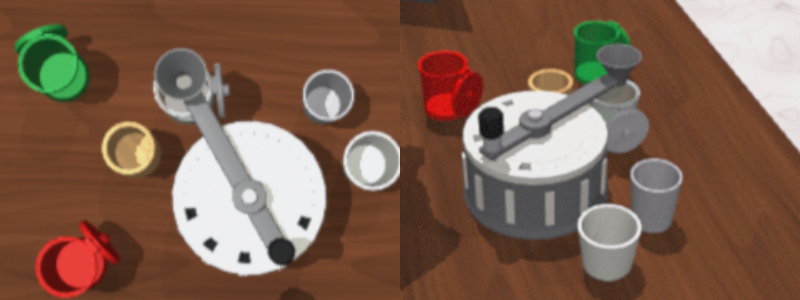

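The knob's image height matches the pin fully down: it sits 1.1 px from the prediction, against 1.4 px at the start and about 4.5 px expected if it were riding on the plate. All four vessels are standing.

```bash
python3 -c "
from cell import hand_in,sense
print(sense()['clock']); print(hand_in())"
```

```text
10.8167
the job is handed in; nothing more can be done
None
```

I pulled the knob up about 13 mm, swung the arm to the +35° hole over the glass canister, lowered the pin and let go. Then I backed the gripper well away and handed in at 10.8 s.

**Knob position:** the last top view put it within 1 mm of the +35° hole.

**Pin depth:** in the side view the knob was about 1 px from where it should be with the pin fully down. Riding on the plate would have shown about 4.5 px.

**Forces and vessels:** the largest tool force I read was about 10 N. In the last pictures all four vessels looked upright and in place, though I did not measure their positions again.

**One reading that disagreed:** the finger gap on the 30 mm knob read 26 mm. The force while lifting matched the spring and the knob did not slip, so I carried on.

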